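# Start the wax heater on its timer

### The arm

A 7-joint arm with a two-finger parallel gripper is mounted at the origin on a cart in front of the work surface, level with it; the furniture and walls round the work are solid. World frame = base frame: x ahead of the robot, y to its left, z up, the work surface at z = 0. Lengths are in m, angles in rad, forces in N, time in s.
With the tool pointing down it reaches from about 0.4 to 0.85 m from the base axis. Payload 10.4 kg.
Tool frame: the origin (TCP) lies on the centre line of the jaws, within the pads' length; the fingertips stand 11 mm ahead of it and the grasp point (between the pads) lies 8 mm behind it (tip_reach is the distance from the TCP to the fingertips, in m); z points along the fingers, y is the line along which they close (so a half turn about z gives the same grasp; the last joint's range is limited). The gripper opens to 85 mm and grips with 20 to 120 N. Pads are 22 mm wide; open, the fingers measure 114 mm over their backs; the gripper's body (76 mm by 85 mm) begins 54 mm behind the grasp point. The pads swing forward as they close: fully open they stand 13 mm farther back than shut.
Start: joints at [1.141, 0.332, -0.065, 1.46, 0.022, 1.35, -0.088], TCP at [0.247, -0.574, 0.242] pointing down, gripper open.
Joint ranges: [-2.6, 2.6], [-0.5, 2.12], [-1.47, 1.34], [0.16, 2.42], [-1.27, 4.41], [0.06, 2.06], [-2.6, 2.6]. Speed limits (rad/s): [2.22, 2.22, 2.79, 2.79, 3.14, 3.14, 3.14].

### API

Orientations are given as a unit quaternion [x, y, z, w].
In Python, from workcell import get_obs, camera, hand_in, tip_reach gives the robot as it stands. The module is installed in compiled form; this text tells all that it offers.
- The arm moves only by the tool move_arm, never from a script. Its argument "plan" is a list of rows, each an object with "delta_pos": the shift along the tool's x, y, z in normalised numbers (1 is 0.4 m), a list of three; "turn": the turn, a rotation vector about the tool's x, y, z in normalised numbers (1 is 360 degrees), a list of three; "fingers": the closure, from 0 (fully open) to 1 (shut). A call has 1 to 12 rows; each row is the pose to reach, as a shift and turn from the pose commanded when the call began, along the tool's axes at that moment; what a row does not reach only later rows make up. A row lasts 1/8 s, in which the tool goes at most 62.5 mm and 10.7 degrees, less where a joint would pass 70% of its speed; a pose out of reach is approached as far as the arm can. A call with a gripper value outside its range is refused whole. The fingers move at their own pace and stop on an object; "force" is the grip in N (left out, the last holds). Time passes only in rows, so rows that repeat a pose let the fingers close. It gives the time, the measured TCP pose, the force, the opening and the grip force at its end, in the units of the state.
- get_obs(): the state, without advancing time (a new reading comes with each control period).
- camera(name): name is "scene" or "top"; returns a dict with "color" (480x640x3 uint8, red, green, blue), "range_z" (480x640 float32, m along the optical axis (not along the pixel's ray), 0 where there is no reading), "fx", "fy", "cx", "cy" (pixels), "k1" (the pictures are not rectified: a ray, as slopes to the right and down, at radius r is drawn at 1 + k1 r^2 times it, then the intrinsics apply), "R" (3x3) and "t" (3): a world point X has camera coordinates R X + t. Camera axes: x right, y down, z forward; pixel columns grow to the right and rows downward; lengths in m; the calibration is good to about 2 mm. A picture is of the moment at which its call begins.
- hand_in(): hands the job in; it is judged then, once.
The state is a dict: "clock": time; "joint_pos": joint angles; "joint_velocities": joint speeds; "tau": joint torques, N m; "position": TCP position; "ee_rot": TCP orientation; "ft_force": force on the tool from outside, world axes, zero at the start; "torque": the same for the moment, N m; "grip_width": opening from 0.0 (shut) to 1.0 (fully open); "grasp_force": force on a finger pad.
Only numpy, scipy, OpenCV 4.12 (cv2) and the standard library are available. Lean on these libraries where they do the work, as an engineer would, in place of code of your own. Each camera call takes 0.05 s, during which the arm holds its last target. There are 200 camera calls.

### The job

Start the timed wax warm-up, in this order: switch the wax heater on by pressing down the inner half of its big black rocker (the half towards the middle of the heater), then on the low grey timer press the long bar key fully down, and last press the round key fully down; the keys stay down by themselves. Leave the square key up. Only press with the fingertips: do not pick up or shove the heater or any of the small things lying about.

Things in the scene. Friction and masses are not known exactly. Their poses are not given: they have to be found in the camera images.
- heater: Loose beige wax heater, 81 (x) x 189 (y) x 78 mm, 0.6 to 1.1 kg. Origin: centre of its underside, z up. The black rocker stands on its +y end: centre x -4, y +65 mm, 45 mm wide in x, 42 mm long in y, its top (78 mm high) the highest part. The wax wells are at the -y end, up to 70 mm high; between wells and rocker (y -10 to +44) the top is 52 mm high.
- heater_rocker (a joint): The rocker's tilt in rad, -0.14 to +0.14, about the heater's x axis, pivot 7 mm under the middle of the rocker's top. Starts near -0.14 (off, outer half down). Pressing down the inner half (the -y half, towards the heater's middle) tips it to +0.14 (on). No spring: it stays where it is left. Takes 1 to 6 N, more the nearer the pivot line; on counts from 0.06.
- rocker_inner (a point): Press point on the top of the rocker's inner half, 15 mm from the pivot line; moves with the rocker (about 80 mm above the worktop when off, 76 mm when on). Beware: to the right of the work (y below -0.3 m, x about 0.45 to 0.8 m) the bench microscope overhangs the worktop; draw the arm in before swinging past it.
- timer: Low grey timer fixed to the worktop: 120 (x) x 200 (y) mm, flat top 40 mm high. Origin: centre of its underside; +x is the back, where a hood with a black sloping display rises to 70 mm at most. 22 mm ahead (-x) of the middle, three white keys stand in a row along y, 58 mm apart, on black bezels 46 x 50 mm, 4 mm high; which key has which place varies.
- key_bar (a joint): Travel of the long narrow bar key, 12 mm (timer x) by 38 mm (timer y): 0 up, 0.006 m fully down, straight down. Pressing takes 2.5 to 4 N; the key has no spring and stays where it is pushed. Counts as down from 0.0045 m.
- top_bar (a point): Centre of the top of the long narrow bar key; white, 56 mm above the worktop when up and 50 mm when down (moves with the key).
- key_round (a joint): Travel of the round key, 28 mm across: 0 up, 0.006 m fully down, straight down. Pressing takes 2.5 to 4 N; the key has no spring and stays where it is pushed. Counts as down from 0.0045 m.
- top_round (a point): Centre of the top of the round key; white, 56 mm above the worktop when up and 50 mm when down (moves with the key).
- key_square (a joint): Travel of the square key, 26 x 26 mm; not to be pressed: 0 up, 0.006 m fully down, straight down. Pressing takes 2.5 to 4 N; the key has no spring and stays where it is pushed. Must stay below 0.002 m.
- top_square (a point): Centre of the top of the square key; white, 56 mm above the worktop when up and 50 mm when down (moves with the key).
- wax_bar: Loose pink wax bar, 32 x 55 x 14 mm, bystander near the front edge of the worktop; leave it where it lies. Origin: centre of its underside.
- polishing_wheel: Loose small polishing wheel, brown-red disc, 23 mm across, 8 mm high, bystander near the front edge of the worktop; leave it where it lies. Origin: centre of its underside.
- glass_dish: Loose glass dish, 34 mm across, 22 mm high, bystander near the front edge of the worktop; leave it where it lies. Origin: centre of its underside.
- spatula: Loose blue-handled spatula, thin, 140 mm long, 10 mm thick, along its y, bystander near the front edge of the worktop; leave it where it lies. Origin: centre of its underside.
Not all that is in view belongs to the job. What is shaped like the heater but turquoise is not meant.

How it is judged:
By the outcome, as a careful person would: the job done as asked, in the order asked, and still so for the second after the job is handed in, with the robot touching nothing.
It also fails if it takes over 45 s, if anything falls off the work surface, if the arm or the gripper's body presses on something with over 40 N, if the wrist force passes 120 N, or if a joint passes its speed limit or range.

## Working session

There is one attempt and no reset: what is moved stays moved. The work goes in short steps, Python scripts to look and compute and a tool call to move; the robot and the scene stay as the last step left them, time stands still between calls to the robot, and variables do not carry over. Pictures are saved under pics/ and viewed, at most 10 in all, crops included, and the job is handed in when it is done.

Besides the shell and the picture viewer there is one more tool, called as name([rows], argument=value, ...), one row to a line, values as JSON. move_arm: Moves the arm, as the interface text tells. Its arguments: {"type":"object","properties":{"plan":{"type":"array","items":{"type":"object","properties":{"delta_pos":{"type":"array","items":{"type":"number"}},"turn":{"type":"array","items":{"type":"number"}},"fingers":{"type":"number"}}}},"force":{"type":"number"}},"required":["plan"]}

```bash
mkdir -p pics; cat > h.py <<'E'
import numpy as np,cv2
from workcell import get_obs,camera,hand_in,tip_reach
def save(n,c): cv2.imwrite('pics/'+n+'.png',c['color'][:,:,::-1])
def pts(c):
    v,u=np.mgrid[0:480,0:640]; K=np.array([[c['fx'],0,c['cx']],[0,c['fy'],c['cy']],[0,0,1.]])
    s=cv2.undistortPoints(np.stack([u,v],-1).reshape(-1,1,2).astype(float),K,np.array([c['k1'],0,0,0.])).reshape(480,640,2)
    return s
def cloud(c):
    s=pts(c); z=c['range_z'][...,None]; P=np.concatenate([s*z,z],-1)
    return (P-np.array(c['t']))@np.array(c['R'])
def plane(c,u,v,h):
    K=np.array([[c['fx'],0,c['cx']],[0,c['fy'],c['cy']],[0,0,1.]]);R=np.array(c['R']);t=np.array(c['t'])
    s=cv2.undistortPoints(np.array([[[u,v]]],float),K,np.array([c['k1'],0,0,0.]))[0,0]
    d=R.T@np.array([s[0],s[1],1]);o=-R.T@t
    return o+d*(h-o[2])/d[2]
E
python3 - <<'E'
from h import *
import pickle
for n in('scene','top'):
    c=camera(n);save(n+'0',c);pickle.dump(c,open(n+'0.pkl','wb'));print(n,c['fx'],c['k1'],-np.array(c['R']).T@np.array(c['t']))
o=get_obs();print(o,tip_reach)
E
```

```text
scene 508.58383764157094 -0.006096918039668953 [-0.15268268 -1.0605573   1.21090179]
top 521.6430466268215 -0.050895757353638195 [ 0.30003945 -0.14421829  1.38090631]
{'clock': 0.1, 'joint_pos': array([ 1.14143693,  0.33282107, -0.0647071 ,  1.46087279,  0.02160725,
        1.34988089, -0.08852178]), 'joint_velocities': array([-7.25620301e-04, -1.67196749e-03, -5.86414935e-05, -1.19292924e-03,
       -3.85535820e-04, -1.03792694e-03,  1.16862785e-03]), 'tau': array([ 2.31962578e-03, -6.26743269e+01,  4.97698411e-02, -3.92433000e+01,
        1.64757692e-02,  6.81399790e-03,  7.83596010e-05]), 'position': array([ 0.24714379, -0.57370839,  0.24158037]), 'ee_rot': array([ 9.79388725e-01,  2.01983444e-01, -1.60347419e-04, -6.22860419e-04]), 'ft_force': array([ 0.24391768,  0.85628019, -0.34833707]), 'torque': array([ 0.00991665, -0.02801294,  0.02679702]), 'grasp_force': 0.0, 'grip_width': 0.998486278499586} 0.011
```

View pics/top0.png

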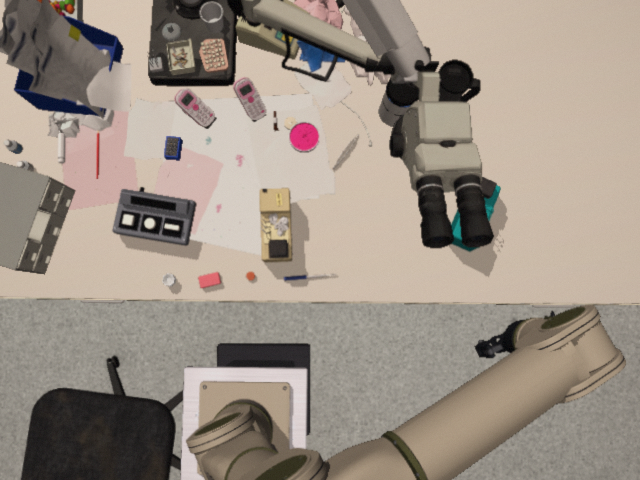

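View pics/scene0.png

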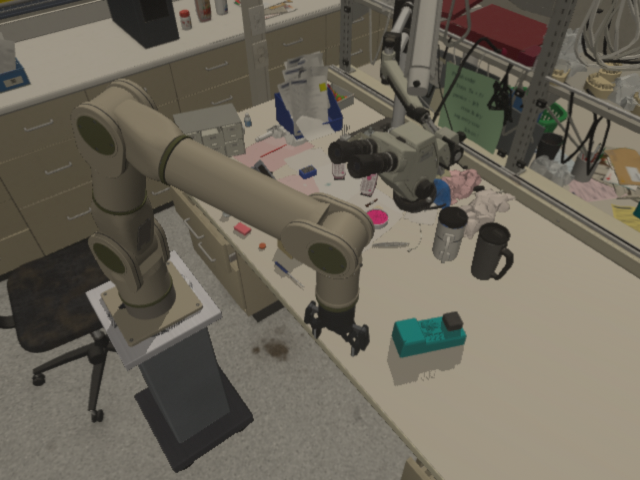

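The top view shows the beige heater at about (276,225) with its black rocker at (278,248). The timer is at (153,217), with the square key at (128,219), round at (150,224) and bar at (172,227). The turquoise decoy is under the microscope at (475,215).

```bash
python3 - <<'E'
from h import *
import pickle
c=pickle.load(open('top0.pkl','rb'));im=c['color'].astype(int);P=cloud(c)
def blobs(m,u0,v0,u1,v1,h,amin):
    k=np.zeros(m.shape,np.uint8);k[v0:v1,u0:u1]=m[v0:v1,u0:u1]
    n,l,s,ce=cv2.connectedComponentsWithStats(k)
    for i in range(1,n):
        if s[i,4]>=amin:
            cn=cv2.findContours((l==i).astype(np.uint8),0,2)[0][0]
            r=cv2.minAreaRect(cn);q=P[l==i];b=cv2.boxPoints(r)
            print('px',ce[i].round(1),'area',s[i,4],'rect',np.round(r[1],1),round(r[2],1),'plane',plane(c,*ce[i],h).round(4),'med',np.median(q,0).round(4))
            print('   corners',[plane(c,*x,h)[:2].round(3).tolist() for x in b])
mn=im.min(2);mx=im.max(2)
print('keys');blobs(mn>170,116,205,186,240,.056,20)
print('rocker');blobs(mx<60,262,235,295,262,.078,60)
print('heater');
m=(P[...,2]>.03)&(P[...,2]<.1);blobs(m,250,180,305,270,.052,300)
print('timer');blobs(m,105,180,205,250,.04,300)
for v in range(234,264,2):print(v,P[v,278].round(4),im[v,278])
print('front',P[(P[...,2]>-.02)&(P[...,2]<.02)][:,0].min())
cr=c['color'][170:300,100:310,::-1];cv2.imwrite('pics/crop.png',cv2.resize(cr,None,fx=3.8,fy=3.8,interpolation=2))
E
```

```text
keys
px [127.3 219.1] area 75 rect [8. 9.] 90.0 plane [0.5253 0.3062 0.056 ] med [0.5256 0.3066 0.0554]
   corners [[0.536, 0.318], [0.536, 0.294], [0.515, 0.293], [0.515, 0.317]]
px [149.1 222.9] area 69 rect [8. 8.] 90.0 plane [0.516 0.249 0.056] med [0.5161 0.2493 0.0557]
   corners [[0.526, 0.26], [0.526, 0.239], [0.505, 0.238], [0.505, 0.259]]
px [171.  226.5] area 44 rect [12.3  3.3] 9.5 plane [0.5073 0.1918 0.056 ] med [0.5074 0.1916 0.0543]
   corners [[0.506, 0.208], [0.514, 0.207], [0.509, 0.176], [0.501, 0.177]]
rocker
px [278.6 248.6] area 276 rect [16. 17.] 90.0 plane [ 0.4512 -0.087   0.078 ] med [ 0.451  -0.0876  0.077 ]
   corners [[0.47, -0.065], [0.471, -0.108], [0.43, -0.108], [0.43, -0.066]]
heater
px [274.9 224.4] area 2213 rect [72.9 30.7] 87.8 plane [ 0.517  -0.0751  0.052 ] med [ 0.5166 -0.0755  0.0607]
   corners [[0.61, -0.03], [0.614, -0.11], [0.424, -0.12], [0.42, -0.041]]
timer
px [153.6 216.7] area 3434 rect [77.6 45.7] 9.5 plane [0.5353 0.2427 0.04  ] med [0.5348 0.2401 0.0437]
   corners [[0.491, 0.351], [0.612, 0.339], [0.58, 0.135], [0.461, 0.149]]
234 [ 0.4921 -0.0835  0.0512] [193 179 165]
236 [ 0.4865 -0.0838  0.0539] [208 189 151]
238 [ 0.4814 -0.0838  0.0534] [207 189 147]
240 [ 0.4724 -0.0853  0.0826] [70 64 54]
242 [ 0.4674 -0.0853  0.0816] [53 48 46]
244 [ 0.4633 -0.0851  0.0739] [54 49 46]
246 [ 0.4583 -0.0851  0.0733] [57 51 47]
248 [ 0.4527 -0.0854  0.0777] [56 49 48]
250 [ 0.4481 -0.0853  0.0739] [55 50 46]
252 [ 0.443  -0.0855  0.0747] [48 43 40]
254 [ 0.4376 -0.0857  0.0771] [45 42 40]
256 [ 0.4328 -0.0857  0.0754] [41 36 35]
258 [ 0.4303 -0.0846  0.0491] [97 85 65]
260 [ 0.4255 -0.0846  0.0457] [92 80 57]
262 [ 0.4242 -0.0827  0.0028] [136 120 106]
front -0.13300731323966428
```

View pics/crop.png

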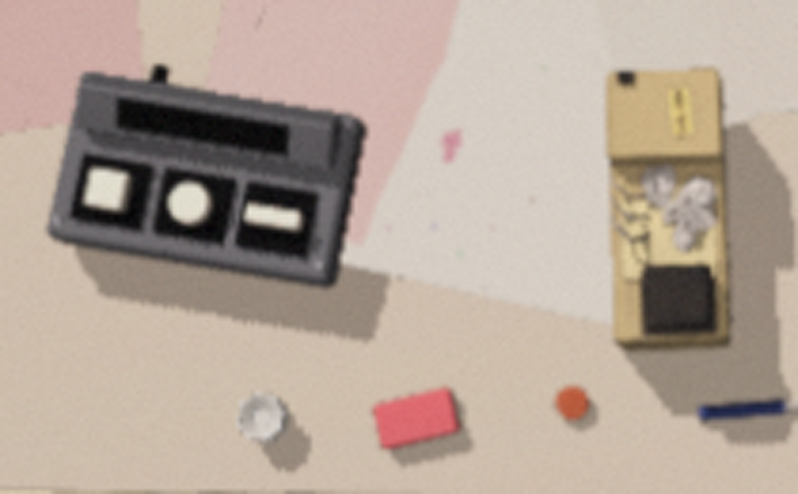

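The crop confirms square, round, bar from left to right, and puts the rocker at the near end of the heater, so its inner half faces +x. I'll draw the arm in past the microscope first, with the fingers shut.

Careful with the scale: shifts go in shares of 0.4 m and turns go in shares of 360 degrees. That gives: -0.236 m / 0.4 = -0.59, -0.203 m / 0.4 = -0.5075, 0.407 rad / 6.2832 = 0.0648.

move_arm([
  {"delta_pos":[0.05,-0.1125,0],"turn":[0,0,0],"fingers":1},
  {"delta_pos":[0.105,-0.2325,0],"turn":[0,0,0.0159],"fingers":1},
  {"delta_pos":[0.16,-0.35,0],"turn":[0,0,0.0318],"fingers":1},
  {"delta_pos":[0.25,-0.425,0],"turn":[0,0,0.0477],"fingers":1},
  {"delta_pos":[0.3375,-0.5075,0],"turn":[0,0,0.0648],"fingers":1},
  {"delta_pos":[0.425,-0.59,0],"turn":[0,0,0.0648],"fingers":1},
  {"delta_pos":[0.425,-0.59,0],"turn":[0,0,0.0648],"fingers":1},
  {"delta_pos":[0.425,-0.59,0],"turn":[0,0,0.0648],"fingers":1},
], force=40)

```text
clock: 1.1
position: [0.3097, -0.2904, 0.2422]
ee_rot: [1.0, -0.0, -0.0, 0.0]
ft_force: [-0.6, -0.6, 0.1]
grip_width: -0.001
grasp_force: 0.0
```

Scaled: -0.204 m / 0.4 = -0.51, 0.158 m / 0.4 = 0.395.

move_arm([
  {"delta_pos":[0.0875,-0.1125,0],"turn":[0,0,0],"fingers":1},
  {"delta_pos":[0.175,-0.225,0],"turn":[0,0,0],"fingers":1},
  {"delta_pos":[0.2625,-0.3375,0],"turn":[0,0,0],"fingers":1},
  {"delta_pos":[0.35,-0.45,0],"turn":[0,0,0],"fingers":1},
  {"delta_pos":[0.395,-0.51,0.075],"turn":[0,0,0],"fingers":1},
  {"delta_pos":[0.395,-0.51,0.2],"turn":[0,0,0],"fingers":1},
  {"delta_pos":[0.395,-0.51,0.3175],"turn":[0,0,0],"fingers":1},
  {"delta_pos":[0.395,-0.51,0.3175],"turn":[0,0,0],"fingers":1},
  {"delta_pos":[0.395,-0.51,0.3175],"turn":[0,0,0],"fingers":1},
])

```text
clock: 2.22
position: [0.469, -0.0868, 0.1169]
ee_rot: [1.0, -0.001, 0.001, 0.0]
ft_force: [0.6, -1.0, 1.3]
grip_width: -0.003
grasp_force: 0.0
```

```bash
python3 - <<'E'
from h import *
c=camera('scene');save('s1',c);o=get_obs();X=np.array(o['position'])-[0,0,.011]
p=np.array(c['R'])@X+np.array(c['t']);u=int(c['fx']*p[0]/p[2]+c['cx']);v=int(c['fy']*p[1]/p[2]+c['cy']);print(o['position'],o['ft_force'],u,v)
cr=c['color'][max(v-60,0):v+60,u-80:u+80,::-1];cv2.imwrite('pics/s1c.png',cv2.resize(cr,None,fx=4,fy=4))
E
```

```text
[ 0.46939058 -0.08677481  0.11730943] [-0.00694622 -0.35979703 -0.0922609 ] 294 226
```

View pics/s1c.png

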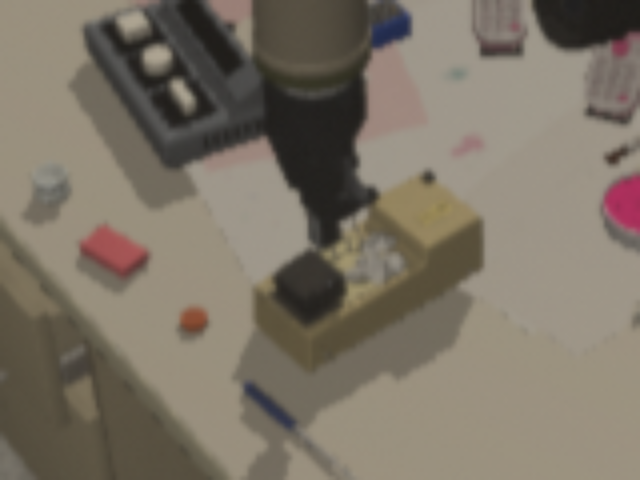

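The fingertips hang at the crop centre (322,240), over the inner half of the rocker, as calculated. I'll descend gently.

Scaled: 0.027 m / 0.4 = 0.0675, 0.022 m / 0.4 = 0.055.

move_arm([
  {"delta_pos":[0,0,0.03],"turn":[0,0,0],"fingers":1},
  {"delta_pos":[0,0,0.05],"turn":[0,0,0],"fingers":1},
  {"delta_pos":[0,0,0.055],"turn":[0,0,0],"fingers":1},
  {"delta_pos":[0,0,0.06],"turn":[0,0,0],"fingers":1},
  {"delta_pos":[0,0,0.0625],"turn":[0,0,0],"fingers":1},
  {"delta_pos":[0,0,0.065],"turn":[0,0,0],"fingers":1},
  {"delta_pos":[0,0,0.0675],"turn":[0,0,0],"fingers":1},
  {"delta_pos":[0,0,0.0675],"turn":[0,0,0],"fingers":1},
])

```text
clock: 3.28
position: [0.4686, -0.0861, 0.0886]
ee_rot: [1.0, -0.0, 0.001, 0.0]
ft_force: [0.9, -1.0, 1.6]
grip_width: 0.002
grasp_force: 1.4
```

Scaled: 0.002 m / 0.4 = 0.005, 0.001 m / 0.4 = 0.0025.

move_arm([
  {"delta_pos":[0,0,0.0025],"turn":[0,0,0],"fingers":1},
  {"delta_pos":[0,0,0.005],"turn":[0,0,0],"fingers":1},
  {"delta_pos":[0,0,0.005],"turn":[0,0,0],"fingers":1},
])

```text
clock: 3.65
position: [0.4693, -0.0861, 0.0878]
ee_rot: [1.0, -0.0, 0.001, 0.0]
ft_force: [-1.5, 1.7, 16.2]
grip_width: 0.003
grasp_force: 7.9
```

```bash
python3 - <<'E'
from h import *
o=get_obs();print(o['position'],o['ft_force'],o['tau'])
E
```

```text
[ 0.4692511  -0.08606805  0.08777134] [-1.54516077  1.6749317  16.18945858] [ 2.68701939e-01 -3.63863468e+01 -2.69081287e+00 -2.76474488e+01
  2.80543221e-01 -6.34973645e-01 -2.48166740e-03]
```

Scaled: -0.278 m / 0.4 = -0.695, 0.038 m / 0.4 = 0.095.

move_arm([
  {"delta_pos":[0,0,-0.075],"turn":[0,0,0],"fingers":1},
  {"delta_pos":[0,0,-0.1625],"turn":[0,0,0],"fingers":1},
  {"delta_pos":[0.02,-0.1375,-0.1625],"turn":[0,0,0],"fingers":1},
  {"delta_pos":[0.04,-0.275,-0.1625],"turn":[0,0,0],"fingers":1},
  {"delta_pos":[0.06,-0.4125,-0.1625],"turn":[0,0,0],"fingers":1},
  {"delta_pos":[0.08,-0.55,-0.1625],"turn":[0,0,0],"fingers":1},
  {"delta_pos":[0.095,-0.695,-0.1625],"turn":[0,0,0],"fingers":1},
  {"delta_pos":[0.095,-0.695,-0.1625],"turn":[0,0,0],"fingers":1},
  {"delta_pos":[0.095,-0.695,-0.1625],"turn":[0,0,0],"fingers":1},
])

```text
clock: 4.78
position: [0.5058, 0.1914, 0.1507]
ee_rot: [1.0, -0.0, -0.001, 0.0]
ft_force: [-0.4, 0.2, 0.5]
grip_width: -0.003
grasp_force: 0.0
```

```bash
python3 - <<'E'
from h import *
import pickle
o=get_obs();print(o['position'],o['ft_force'])
c0=pickle.load(open('top0.pkl','rb'));c=camera('top')
for k in(c0,c):
    P=cloud(k);im=k['color'].astype(int)
    m=(im.max(2)<75)&(P[...,2]>.06)&(P[...,2]<.1)&(abs(P[...,0]-.451)<.03)&(abs(P[...,1]+.087)<.03)
    q=P[m];A=np.c_[q-q.mean(0)][:,:2];print(m.sum(),q.mean(0),np.linalg.lstsq(A,q[:,2]-q[:,2].mean(),rcond=None)[0])
a=c0['color'][225:270,255:300,::-1];b=c['color'][225:270,255:300,::-1]
s=camera('scene')['color'][:,:,::-1][170:280,200:360]
cv2.imwrite('pics/ab.png',np.hstack([cv2.resize(a,(200,200)),cv2.resize(b,(200,200))]+[cv2.resize(s,(400,275))[:200]]))
E
```

```text
[0.505807   0.19136932 0.15068665] [-0.39302458  0.22865088  0.52652449]
284 [ 0.4523543  -0.08520032  0.07749494] [0.11955304 0.02371727]
296 [ 0.45092595 -0.08504512  0.07700899] [-0.00288512  0.01426411]
```

View pics/ab.png

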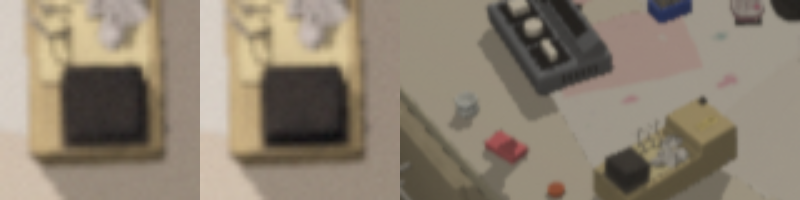

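The rocker looks flatter than before (left and middle crops), but the tilt reading is ambiguous. I'll average several depth frames to settle it.

```bash
python3 - <<'E'
from h import *
import pickle
c0=pickle.load(open('top0.pkl','rb'))
def prof(cs):
    for c in cs: pass
    Ps=np.mean([cloud(c) for c in cs],0)[:,270:287]
    for v in range(239,259):print(v,Ps[v,:].mean(0).round(4),Ps[v,:,2].std().round(4))
    q=Ps[243:256].reshape(-1,3);print(np.polyfit(q[:,0],q[:,2],1))
prof([c0]);prof([camera('top') for _ in range(8)])
E
```

```text
239 [ 0.479  -0.0838  0.0524] 0.0028
240 [ 0.4732 -0.085   0.0763] 0.0069
241 [ 0.4702 -0.0852  0.0799] 0.0029
242 [ 0.4677 -0.0852  0.0796] 0.0028
243 [ 0.4652 -0.0853  0.0795] 0.0021
244 [ 0.4627 -0.0853  0.0787] 0.0029
245 [ 0.4603 -0.0853  0.0783] 0.0021
246 [ 0.4577 -0.0854  0.0787] 0.0029
247 [ 0.4552 -0.0854  0.078 ] 0.0028
248 [ 0.4527 -0.0854  0.0777] 0.0022
249 [ 0.4503 -0.0854  0.0766] 0.002
250 [ 0.4477 -0.0855  0.0773] 0.0029
251 [ 0.4452 -0.0855  0.0772] 0.0025
252 [ 0.4428 -0.0855  0.0758] 0.0029
253 [ 0.4402 -0.0856  0.0765] 0.0033
254 [ 0.4378 -0.0856  0.0753] 0.0018
255 [ 0.4353 -0.0857  0.0755] 0.002
256 [ 0.433  -0.0856  0.0731] 0.0064
257 [ 0.425  -0.0887  0.1285] 0.3131
258 [ 0.4226 -0.0894  0.1276] 0.3133
[0.12172907 0.02250348]
239 [ 0.4777 -0.0842  0.0619] 0.0391
240 [ 0.4724 -0.0854  0.0825] 0.0388
241 [ 0.4695 -0.0854  0.0852] 0.0387
242 [ 0.4669 -0.0856  0.0856] 0.0383
243 [ 0.4656 -0.0851  0.0759] 0.0011
244 [ 0.4618 -0.0857  0.0861] 0.0386
245 [ 0.4581 -0.086   0.0959] 0.0527
246 [ 0.4579 -0.0853  0.0771] 0.0011
247 [ 0.453  -0.0864  0.0967] 0.0527
248 [ 0.4527 -0.0854  0.0779] 0.001
249 [ 0.449  -0.086   0.0879] 0.0385
250 [ 0.4475 -0.0856  0.0789] 0.001
251 [ 0.4439 -0.0861  0.0889] 0.0382
252 [ 0.4425 -0.0857  0.0793] 0.0011
253 [ 0.4368 -0.0868  0.1081] 0.0621
254 [ 0.4373 -0.0858  0.0801] 0.0012
255 [ 0.435  -0.0858  0.0787] 0.0012
256 [ 0.4319 -0.0863  0.0839] 0.0393
257 [ 0.4304 -0.0858  0.0739] 0.0394
258 [ 0.4302 -0.0847  0.05  ] 0.0011
[-1.3180792   0.67775599]
```

The clean rows give a slope of about -0.148, so the rocker is fully on. Next is the bar key.

Scaled: 0.088 m / 0.4 = 0.22, 0.084 m / 0.4 = 0.21.

move_arm([
  {"delta_pos":[0.0025,0,0.1],"turn":[0,0,0],"fingers":1},
  {"delta_pos":[0.0025,0,0.175],"turn":[0,0,0],"fingers":1},
  {"delta_pos":[0.0025,0,0.195],"turn":[0,0,0],"fingers":1},
  {"delta_pos":[0.0025,0,0.2],"turn":[0,0,0],"fingers":1},
  {"delta_pos":[0.0025,0,0.205],"turn":[0,0,0],"fingers":1},
  {"delta_pos":[0.0025,0,0.21],"turn":[0,0,0],"fingers":1},
  {"delta_pos":[0.0025,0,0.215],"turn":[0,0,0],"fingers":1},
  {"delta_pos":[0.0025,0,0.2175],"turn":[0,0,0],"fingers":1},
  {"delta_pos":[0.0025,0,0.22],"turn":[0,0,0],"fingers":1},
  {"delta_pos":[0.0025,0,0.22],"turn":[0,0,0],"fingers":1},
])

```text
clock: 6.52
position: [0.5074, 0.192, 0.0634]
ee_rot: [1.0, -0.0, 0.0, -0.0]
ft_force: [2.2, 1.1, 2.6]
grip_width: -0.003
grasp_force: 1.0
```

Tip at about 52.4 mm. I'll continue until the force rises.

Scaled: 0.003 m / 0.4 = 0.0075, 0.002 m / 0.4 = 0.005.

move_arm([
  {"delta_pos":[0,0,0.0025],"turn":[0,0,0],"fingers":1},
  {"delta_pos":[0,0,0.005],"turn":[0,0,0],"fingers":1},
  {"delta_pos":[0,0,0.0075],"turn":[0,0,0],"fingers":1},
  {"delta_pos":[0,0,0.0075],"turn":[0,0,0],"fingers":1},
])

```text
clock: 7.02
position: [0.5074, 0.1921, 0.061]
ee_rot: [1.0, -0.0, 0.0, 0.0]
ft_force: [-0.7, -2.7, 11.7]
grip_width: 0.0
grasp_force: 5.8
```

Bar bottomed (tip at 50 mm, 12 N). On to the round key.

Scaled: -0.057 m / 0.4 = -0.1425, -0.05 m / 0.4 = -0.125.

move_arm([
  {"delta_pos":[0,0,-0.05],"turn":[0,0,0],"fingers":1},
  {"delta_pos":[0,0,-0.125],"turn":[0,0,0],"fingers":1},
  {"delta_pos":[0.0125,-0.075,-0.125],"turn":[0,0,0],"fingers":1},
  {"delta_pos":[0.0225,-0.1425,-0.125],"turn":[0,0,0],"fingers":1},
  {"delta_pos":[0.0225,-0.1425,-0.125],"turn":[0,0,0],"fingers":1},
  {"delta_pos":[0.0225,-0.1425,-0.125],"turn":[0,0,0],"fingers":1},
])

```text
clock: 7.78
position: [0.516, 0.2483, 0.1104]
ee_rot: [1.0, -0.0, -0.0, 0.0]
ft_force: [-0.5, 0.8, 0.5]
grip_width: 0.001
grasp_force: 0.0
```

```bash
python3 - <<'E'
from h import *
o=get_obs();print(o['position'],o['ft_force'])
c=camera('scene');X=np.array([.516,.249,.056])
p=np.array(c['R'])@X+np.array(c['t']);u=int(c['fx']*p[0]/p[2]+c['cx']);v=int(c['fy']*p[1]/p[2]+c['cy']);print(u,v)
cv2.imwrite('pics/r.png',cv2.resize(c['color'][v-60:v+50,u-60:u+60,::-1],None,fx=5,fy=5))
E
```

```text
[0.51597134 0.24825201 0.11041915] [-0.53320761  0.76685075  0.47272851]
252 179
```

View pics/r.png

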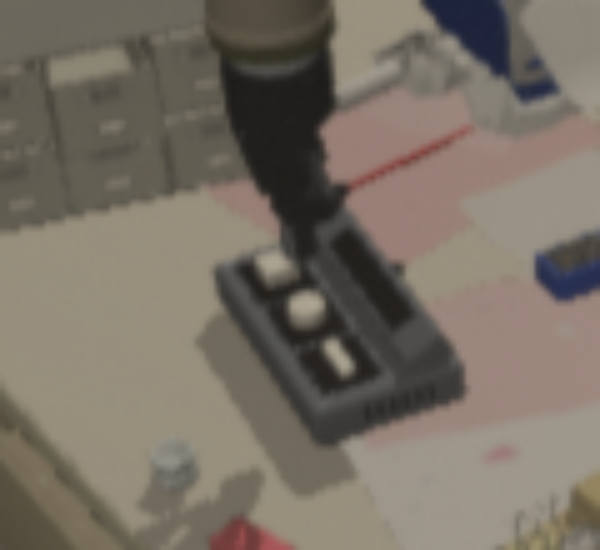

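The bar at (338,357) sits low. The tip hangs about 43 mm above the round key at (305,310), and the square key is clear.

move_arm([
  {"delta_pos":[0,0,0.05],"turn":[0,0,0],"fingers":1},
  {"delta_pos":[0,0,0.09],"turn":[0,0,0],"fingers":1},
  {"delta_pos":[0,0,0.1],"turn":[0,0,0],"fingers":1},
  {"delta_pos":[0,0,0.105],"turn":[0,0,0],"fingers":1},
  {"delta_pos":[0,0,0.11],"turn":[0,0,0],"fingers":1},
  {"delta_pos":[0,0,0.115],"turn":[0,0,0],"fingers":1},
  {"delta_pos":[0,0,0.12],"turn":[0,0,0],"fingers":1},
  {"delta_pos":[0,0,0.1225],"turn":[0,0,0],"fingers":1},
  {"delta_pos":[0,0,0.125],"turn":[0,0,0],"fingers":1},
  {"delta_pos":[0,0,0.125],"turn":[0,0,0],"fingers":1},
  {"delta_pos":[0,0,0.125],"turn":[0,0,0],"fingers":1},
])

```text
clock: 9.2
position: [0.5164, 0.2491, 0.0611]
ee_rot: [1.0, -0.0, 0.0, 0.0]
ft_force: [-3.2, -1.2, 9.9]
grip_width: -0.001
grasp_force: 5.1
```

Round bottomed too (tip at 50 mm, 10 N). I'll lift clear and verify.

Scaled: -0.15 m / 0.4 = -0.375, -0.13 m / 0.4 = -0.325.

move_arm([
  {"delta_pos":[0,0,-0.075],"turn":[0,0,0],"fingers":1},
  {"delta_pos":[0,0,-0.2],"turn":[0,0,0],"fingers":1},
  {"delta_pos":[0,0,-0.325],"turn":[0,0,0],"fingers":1},
  {"delta_pos":[-0.075,0.125,-0.375],"turn":[0,0,0],"fingers":1},
  {"delta_pos":[-0.15,0.25,-0.375],"turn":[0,0,0],"fingers":1},
  {"delta_pos":[-0.2,0.375,-0.375],"turn":[0,0,0],"fingers":1},
  {"delta_pos":[-0.2,0.375,-0.375],"turn":[0,0,0],"fingers":1},
  {"delta_pos":[-0.2,0.375,-0.375],"turn":[0,0,0],"fingers":1},
])

```text
clock: 10.2
position: [0.4364, 0.0993, 0.2105]
ee_rot: [1.0, -0.0, 0.0, 0.0]
ft_force: [0.2, 0.9, 0.3]
grip_width: 0.002
grasp_force: 0.0
```

```bash
python3 - <<'E'
from h import *
cs=[camera('top') for _ in range(5)]
P=np.median([cloud(c) for c in cs],0)
for n,x,y in(('sq',.5253,.3062),('round',.516,.249),('bar',.5073,.1918)):
    d=np.hypot(P[...,0]-x,P[...,1]-y);m=(d<.008 if n!='bar' else d<.004);print(n,P[m][:,2].mean(),m.sum())
for x in(.437,.4655):
    m=(abs(P[...,0]-x)<.003)&(abs(P[...,1]+.086)<.015);print(x,P[m][:,2].mean(),m.sum())
save('end',cs[0])
E
```

```text
sq nan 0
round nan 0
bar nan 0
0.437 0.07977470217565731 34
0.4655 0.07647993092050438 36<stdin>:5: RuntimeWarning: Mean of empty slice.
  ret = ret.dtype.type(ret / rcount)
```

View pics/end.png

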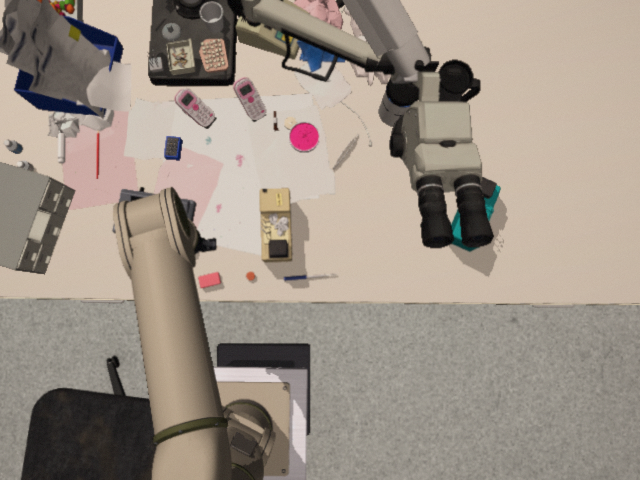

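The top view shows the heater and small things undisturbed, but the arm at (155,230) hides the timer. I'll move it farther right and check the keys.

Scaled: 0.2 m / 0.4 = 0.5, 0.15 m / 0.4 = 0.375.

move_arm([
  {"delta_pos":[0,0.125,-0.075],"turn":[0,0,0],"fingers":1},
  {"delta_pos":[0,0.25,-0.15],"turn":[0,0,0],"fingers":1},
  {"delta_pos":[0,0.375,-0.15],"turn":[0,0,0],"fingers":1},
  {"delta_pos":[0,0.5,-0.15],"turn":[0,0,0],"fingers":1},
  {"delta_pos":[0,0.5,-0.15],"turn":[0,0,0],"fingers":1},
  {"delta_pos":[0,0.5,-0.15],"turn":[0,0,0],"fingers":1},
])

```text
clock: 11.2
position: [0.4364, -0.0999, 0.2701]
ee_rot: [1.0, 0.0, -0.0, -0.0]
ft_force: [0.3, 0.2, 0.8]
grip_width: 0.001
grasp_force: 0.0
```

```bash
python3 - <<'E'
from h import *
cs=[camera('top') for _ in range(5)]
P=np.median([cloud(c) for c in cs],0)
for n,x,y in(('sq',.5253,.3062),('round',.516,.249),('bar',.5073,.1918)):
    d=np.hypot(P[...,0]-x,P[...,1]-y);m=(d<.008 if n!='bar' else d<.004);print(n,P[m][:,2].mean(),m.sum())
o=get_obs();print(o['clock'],o['ft_force'],o['position'])
E
```

```text
sq 0.05557828010617639 29
round 0.04874733513490809 28
bar 0.04999922474619774 7
11.45 [ 0.0450057  -0.55115213 -0.12652661] [ 0.43624099 -0.1000631   0.27033844]
```

```bash
python3 -c "
from workcell import hand_in;print(hand_in())"
```

```text
the job is handed in; nothing more can be done
None
```

The job is handed in: I switched the heater rocker on, then pressed the bar key and the round key fully down; the square key is still up, nothing else appeared to have moved, and the arm is clear at about 11.5 s.

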